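# Slide the saucepan to the resting zone of the roastery hob

### The arm

A 6-joint arm with a two-finger parallel gripper is mounted at the origin on the work surface. World frame = base frame: x ahead of the robot, y to its left, z up, the work surface at z = 0. Lengths are in m, angles in rad, forces in N, time in s.
With the tool pointing down it reaches from about 0.275 to 0.85 m from the base axis. Payload 19 kg.
Tool frame: the origin (TCP) lies at the very end of the fingers, on their centre line; the grasp point (between the pads) lies 19 mm behind it; z points along the fingers, y is the direction in which the jaws open and shut (so a half turn about z gives the same grasp; the last joint's range is limited). The gripper opens to 85 mm and grips with 20 to 120 N. Pads are 22 mm wide; open, the fingers measure 114 mm over their backs; the gripper's body (76 mm by 85 mm) begins 54 mm behind the grasp point. The pads swing forward as they close: fully open they stand 13 mm farther back than shut.
Start: joints at [1.064, 0.15, 1.437, -0, 1.554, -0.134], TCP at [0.209, 0.535, 0.231] pointing down, gripper open.
Joint ranges: [-2.8, 2.8], [-0.68, 2.1], [0.12, 2.68], [-1.39, 4.53], [0.16, 2.79], [-2.81, 2.81]. Speed limits (rad/s): [1.89, 1.89, 2.22, 3.01, 3.01, 3.01].

### API

Orientations are given as a unit quaternion [w, x, y, z].
In Python, from workcell import arm gives the robot as it stands.
- The arm moves only by the tool jog_arm, never from a script. Its argument "plan" is a list that holds one entry, the list of rows, each a list of 6 numbers: the shift along the tool's x, y, z in m, then the turn, a rotation vector about the tool's x, y, z in degrees. A call has exactly 8 rows; each row is the pose to reach, as a shift and turn from the pose commanded when the call began, along the tool's axes at that moment; what a row does not reach only later rows make up. A row lasts 1/12 s, in which the tool goes at most 41.7 mm and 7.16 degrees, less where a joint would pass 70% of its speed; a pose out of reach is approached as far as the arm can. A call with a gripper value outside its range is refused whole. "grip" is the closure, from 0 (fully open) to 1 (shut), set as the call begins (left out, the last holds). The fingers move at their own pace and stop on an object; "squeeze" is the grip in N (left out, the last holds). Time passes only in rows, so rows that repeat a pose let the fingers close, or fill a call up. It gives the time, the measured TCP pose, the force and the opening at its end, in the units of the state.
- arm.observe(): the state, without advancing time (a new reading comes with each control period).
- arm.capture(name): name is "side" or "top"; returns a dict with "color" (400x640x3 uint8, red, green, blue), "camera_matrix" (3x3 intrinsics, pixels), "xyz" and "attitude" of the camera in the world. Camera axes: x right, y down, z forward; pixel columns grow to the right and rows downward; lengths in m; the calibration is good to about 2 mm. A picture is of the moment at which its call begins. There is no depth.
- arm.hand_in(): hands the job in, once; it reports no verdict.
The state is a dict: "clock": time; "joint_pos": joint angles; "dq": joint speeds; "joint_efforts": joint torques, N m; "tool_pos": TCP position; "orientation": TCP orientation; "contact_force": force on the tool from outside, world axes, zero at the start; "wrist_torque": the same for the moment, N m; "grip_width": finger opening in m.
Only numpy, scipy, OpenCV 4.12 (cv2) and the standard library are available. Lean on these libraries where they do the work, as an engineer would, in place of code of your own. Each camera call takes 0.05 s, during which the arm holds its last target.

### The job

On the hob of the roastery's tasting bench, slide the steel saucepan with the blue handle along the glass from the red ring to the white ring, without lifting or tipping it. Leave it standing flat and centred on the white ring, and do not disturb the copper pan or the green kettle.

Things in the scene. Friction and masses are not known exactly. Their poses are not given: they have to be found in the camera images.
- pan: open, empty steel saucepan, under 0.75 kg, on the hob's red ring: base 120 mm across, rim 134 mm, height 75 mm, wall 4 mm. Origin: centre of underside (z = 12 mm on the hob); z up. Its level blue bar handle points along its -x axis, towards the robot within 35 degrees: 20 mm wide, 14 mm high, mid-height 55 mm above the underside, from 67 to 192 mm from the centre; sides and underneath are free
- ring_white: white ring printed on the hob, the place to slide to: 168 mm outside diameter, 10 mm line, dot in the middle. Origin: its centre, on the hob's top. The hob is a flat fixed black slab, 300 mm (about along x) by 560 mm (about along y), top 12 mm above the bench; red, yellow and white rings lie in a row along y, 180 mm apart, in any order, with nothing in between
- copper_pan: bystander: a copper saucepan with a wooden handle, the same shape and size as the steel one, standing on the bench to the left or right of the hob. Origin: centre of the underside; handle along its -x axis
- kettle: bystander: a green kettle with a black bail handle, 144 mm across, 175 mm high, spout reaching 110 mm along its +x axis, standing on the bench at the other side of the hob. Origin: centre of the underside

How it is judged:
By the outcome, as a careful person would: the job done as asked, in the order asked, and still so for the second after the job is handed in, with the robot touching nothing.
It also fails if it takes over 35 s, if anything falls off the work surface, if the arm or the gripper's body presses on something with over 40 N, if the wrist force passes 120 N, or if a joint passes its speed limit or range.

## Working session

There is one attempt and no reset: what is moved stays moved. The work goes in short steps, Python scripts to look and compute and a tool call to move; the robot and the scene stay as the last step left them, time stands still between calls to the robot, and variables do not carry over. Pictures are saved under pics/ and viewed, and the job is handed in when it is done.

Besides the shell and the picture viewer there is one more tool, called after "Request:" as a command line: name --argument value ..., lists and objects as JSON in quotes. jog_arm: Moves the arm, as the interface text tells. Its arguments: {"type":"object","properties":{"plan":{"type":"array"},"grip":{"type":"number"},"squeeze":{"type":"number"}},"required":["plan"]}

```bash
mkdir -p pics; ls; python3 - <<'E'
from workcell import arm
import cv2,numpy as np,pickle
print({k:np.round(v,4) for k,v in arm.observe().items()})
d={}
for n in("side","top"):
    c=arm.capture(n); d[n]=c
    cv2.imwrite(f"pics/{n}0.png",c["color"][:,:,::-1]); print(n,c["camera_matrix"],c["xyz"],c["attitude"])
pickle.dump(d,open("c0.pkl","wb"))
E
```

```text
pics
{'clock': np.float64(0.0), 'joint_pos': array([ 1.064 ,  0.151 ,  1.438 , -0.    ,  1.5538, -0.134 ]), 'dq': array([ 0.0002, -0.0009, -0.0013, -0.0003,  0.0015,  0.0006]), 'joint_efforts': array([-5.00000e-04, -7.13043e+01, -5.70884e+01, -1.00000e-04,
        8.80000e-03,  1.00000e-04]), 'tool_pos': array([0.2094, 0.5353, 0.2307]), 'orientation': array([-2.000e-04,  1.853e-01,  9.827e-01, -6.000e-04]), 'contact_force': array([-0.2376, -0.6456,  0.3767]), 'wrist_torque': array([-0.0217, -0.0477, -0.0477]), 'grip_width': np.float64(0.0857)}
side [[457.1483634    0.         322.18115334]
 [  0.         457.1483634  202.38092225]
 [  0.           0.           1.        ]] [ 0.3685037  -1.28056058  0.98279666] [-0.45562555  0.88561308 -0.07551246  0.04891529]
top [[364.94283846   0.         319.10978477]
 [  0.         364.94283846 198.65890095]
 [  0.           0.           1.        ]] [ 0.55306328 -0.0140815   1.24749862] [ 0.02091996 -0.70212813  0.7116211  -0.01318535]
```

View pics/top0.png

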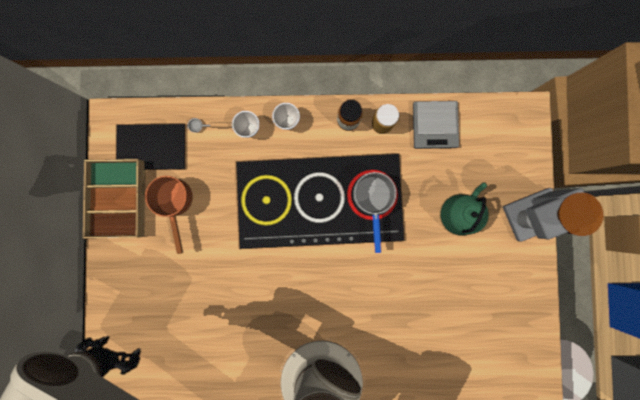

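View pics/side0.png

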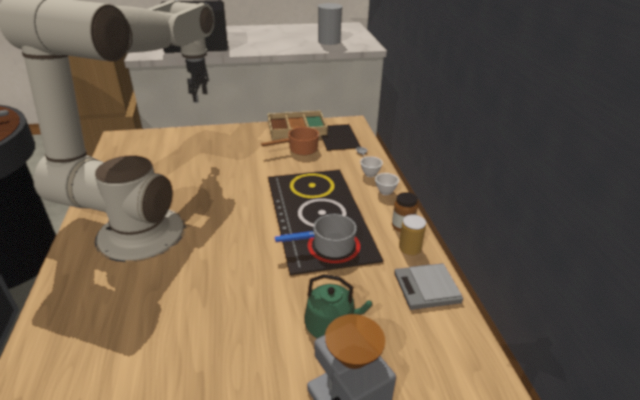

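The top view shows the steel pan on the red ring at about (373,193), with its blue handle running down to (378,250). The white ring is at (319,197), yellow at (266,200), the copper pan far left and the kettle right at (465,213). Next I measure these positions.

```bash
cat > h.py <<'E'
import numpy as np,cv2
from scipy.spatial.transform import Rotation as R
def rot(q): return R.from_quat([q[1],q[2],q[3],q[0]]).as_matrix()
def ray(c,p,z):
    p=np.atleast_2d(np.array(p,float))
    K=c["camera_matrix"]; d=np.c_[(p[:,0]-K[0,2])/K[0,0],(p[:,1]-K[1,2])/K[1,1],np.ones(len(p))]@rot(c["attitude"]).T
    o=np.array(c["xyz"]); return o+d*((z-o[2])/d[:,2])[:,None]
def big(m):
    cs,_=cv2.findContours(m.astype(np.uint8),cv2.RETR_EXTERNAL,cv2.CHAIN_APPROX_NONE)
    return max(cs,key=cv2.contourArea)
def handle(c,z=0.074):
    a=c["color"].astype(int); m=(a[...,2]>90)&(a[...,2]-a[...,0]>60)&(a[...,2]-a[...,1]>40)
    k=big(m); mm=np.zeros(m.shape,np.uint8); cv2.drawContours(mm,[k],-1,1,-1)
    ys,xs=np.nonzero(mm); P=ray(c,np.c_[xs,ys],z)[:,:2]
    ctr=P.mean(0); u,s,v=np.linalg.svd(P-ctr,full_matrices=False); d=v[0]*np.sign(v[0,0]); t=(P-ctr)@d
    return ctr,d,t.min(),t.max(),len(P),np.ptp((P-ctr)@v[1])
def circ(P):
    A=np.c_[2*P,np.ones(len(P))]; s=np.linalg.lstsq(A,(P**2).sum(1),rcond=None)[0]
    return s[:2],np.sqrt(s[2]+s[:2]@s[:2])
E
python3 - <<'E'
import pickle; from h import *
d=pickle.load(open("c0.pkl","rb"))
for n in("top","side"):
    c=d[n]; ctr,dr,a,b,N,w=handle(c); print(n,"handle",ctr,"ang",np.degrees(np.arctan2(dr[1],dr[0])),ctr+a*dr,ctr+b*dr,N,w)
    g=c["color"].astype(int); hsv=cv2.cvtColor(c["color"],cv2.COLOR_RGB2HSV).astype(int)
    wm=(hsv[...,1]<60)&(hsv[...,2]>150)
    roi=np.zeros(wm.shape,bool)
    if n=="top": roi[165:230,290:346]=1
    else: roi[190:232,292:350]=1
    k=big(wm&roi)[:,0]; P=ray(c,k,0.012)[:,:2]; print("white",circ(P), k.min(0),k.max(0))
    ym=(hsv[...,0]>20)&(hsv[...,0]<35)&(hsv[...,1]>120)&(hsv[...,2]>130)
    roi[:]=0
    if n=="top": roi[165:230,238:294]=1
    else: roi[165:205,285:340]=1
    k=big(ym&roi)[:,0]; P=ray(c,k,0.012)[:,:2]; print("yellow",circ(P))
    rm=((hsv[...,0]<8)|(hsv[...,0]>172))&(hsv[...,1]>150)&(hsv[...,2]>90)
    roi[:]=0
    if n=="top": roi[160:225,345:402]=1
    else: roi[220:265,300:368]=1
    ys,xs=np.nonzero(rm&roi); k=cv2.convexHull(np.c_[xs,ys].astype(np.int32))[:,0]; P=ray(c,k,0.012)[:,:2]; print("red hull",circ(P))
c=d["top"]["color"][140:260,230:410,::-1]; cv2.imwrite("pics/tz.png",cv2.resize(c,None,fx=4,fy=4,interpolation=cv2.INTER_CUBIC))
c=d["side"]["color"][160:280,260:390,::-1]; cv2.imwrite("pics/sz.png",cv2.resize(c,None,fx=5,fy=5,interpolation=cv2.INTER_CUBIC)[:600])
E
```

```text
top handle [ 0.24914286 -0.9573843 ] ang 10.664169820919188 [ 0.15807935 -0.97453196] [ 0.33308006 -0.94157856] 1344 0.1114523283195257
white (array([ 6.18673189e-01, -2.38475468e-04]), np.float64(0.0825666735060987)) [294 173] [343 221]
yellow (array([0.61199197, 0.17960994]), np.float64(0.08331490024686149))
red hull (array([ 0.62522825, -0.17903941]), np.float64(0.08478501168770566))
side handle [ 0.49465288 -0.19049975] ang 2.3913849563036367 [ 0.43705753 -0.19290503] [ 0.55227264 -0.18809344] 189 0.027710577884728086
white (array([ 6.15941244e-01, -2.22061658e-04]), np.float64(0.07916546558380125)) [298 199] [345 225]
yellow (array([0.60928443, 0.17964125]), np.float64(0.08470482590492545))
red hull (array([ 0.62316514, -0.18005644]), np.float64(0.08484303489409452))
```

View pics/tz.png

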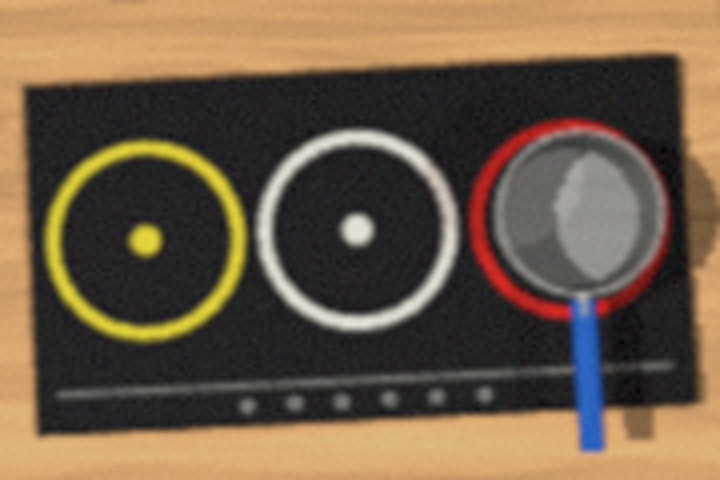

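View pics/sz.png

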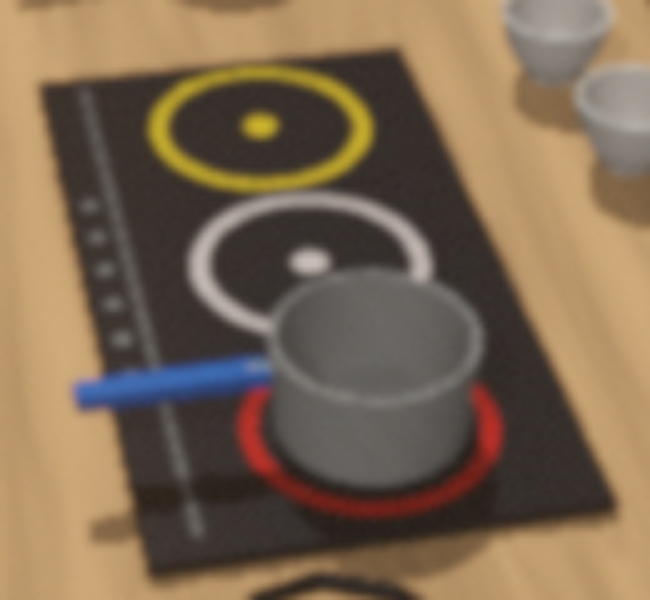

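The crops show the rim of the pan centred at about (375,193) in the top view, slightly right of the red ring's centre, and the handle from (376,215) to (378,252). I limit the handle search to that area and fit the rim.

```bash
cat >> h.py <<'E'
def roi(c,x0,x1,y0,y1):
    b=dict(c); a=np.zeros_like(c["color"]); a[y0:y1,x0:x1]=c["color"][y0:y1,x0:x1]; b["color"]=a; return b
def rim(c,x0,x1,y0,y1,vmin=60,z=0.087):
    hsv=cv2.cvtColor(roi(c,x0,x1,y0,y1)["color"],cv2.COLOR_RGB2HSV).astype(int)
    m=((hsv[...,1]<70)&(hsv[...,2]>vmin)).astype(np.uint8)
    m=cv2.morphologyEx(m,cv2.MORPH_OPEN,np.ones((5,5)))
    ys,xs=np.nonzero(m); k=cv2.convexHull(np.c_[xs,ys].astype(np.int32))[:,0]
    return circ(ray(c,k,z)[:,:2]),k.min(0),k.max(0)
E
python3 - <<'E'
import pickle; from h import *
d=pickle.load(open("c0.pkl","rb"))
c=d["top"]; 
def H(c):
    ctr,dr,a,b,N,w=handle(c); print("handle",ctr,"ang",np.degrees(np.arctan2(dr[1],dr[0])),ctr+a*dr,ctr+b*dr,N,w)
H(roi(c,360,395,210,260)); H(roi(d["side"],270,330,225,250))
for v in(60,75,90): print(rim(c,345,402,165,218,v))
E
```

```text
handle [ 0.49640743 -0.18345244] ang 2.390894523219668 [ 0.43659213 -0.18594992] [ 0.55526852 -0.1809948 ] 231 0.022318416866636163
handle [ 0.49465288 -0.19049975] ang 2.3913849563036367 [ 0.43705753 -0.19290503] [ 0.55227264 -0.18809344] 189 0.027710577884728086
((array([ 0.62461433, -0.1765231 ]), np.float64(0.06766621638241968)), array([353, 173], dtype=int32), array([395, 214], dtype=int32))
((array([ 0.62509685, -0.17684043]), np.float64(0.06715107963273079)), array([353, 176], dtype=int32), array([395, 213], dtype=int32))
((array([ 0.62719256, -0.17756213]), np.float64(0.062433218974082064)), array([354, 178], dtype=int32), array([395, 209], dtype=int32))
```

```bash
cat >> h.py <<'E'
def delta(s,pos,yawdeg,down=True):
    """shift & turn in tool frame to pos with tool x at world yaw, z down"""
    T=rot(s["orientation"]); sh=T.T@(np.array(pos)-s["tool_pos"])
    a=np.radians(yawdeg); x=np.array([np.cos(a),np.sin(a),0]); z=np.array([0,0,-1.]); y=np.cross(z,x)
    G=np.c_[x,y,z]; rv=R.from_matrix(T.T@G).as_rotvec(degrees=True)
    return np.round(sh*1000,1),np.round(rv,2)
E
python3 - <<'E'
from workcell import arm; from h import *
s=arm.observe(); print(delta(s,[.521,-.1825,.16],182.4)); 
E
```

```text
(array([-551.7, -554.9,   71.2]), array([-6.000e-02, -2.000e-02, -2.376e+01]))
```

Request:
jog_arm --plan '[[[-0.025, -0.025, 0, 0, 0, -3], [-0.05, -0.05, 0, 0, 0, -6], [-0.075, -0.075, 0, 0, 0, -9], [-0.1, -0.1, 0, 0, 0, -12], [-0.125, -0.125, 0, 0, 0, -15], [-0.15, -0.15, 0, 0, 0, -18], [-0.175, -0.175, 0, 0, 0, -21], [-0.2, -0.2, 0, 0, 0, -23.8]]]' --grip 0

```text
clock: 0.77
tool_pos: [0.3229, 0.2748, 0.2311]
orientation: [-0.0, -0.023, 1.0, -0.0]
contact_force: [0.6, 0.8, 0.4]
grip_width: 0.0852
```

```bash
python3 - <<'E'
from workcell import arm; from h import *
s=arm.observe(); print(s["clock"],s["tool_pos"],delta(s,[.521,-.1825,.16],182.4)); 
E
```

```text
0.7667 [0.32291782 0.27476349 0.23113709] (array([-177. , -465.8,   71.2]), array([-0.01, -0.01,  0.21]))
```

Request:
jog_arm --plan '[[[-0.012, -0.032, 0, 0, 0, 0], [-0.025, -0.066, 0, 0, 0, 0], [-0.038, -0.1, 0, 0, 0, 0], [-0.051, -0.134, 0, 0, 0, 0], [-0.064, -0.168, 0, 0, 0, 0], [-0.077, -0.202, 0, 0, 0, 0], [-0.09, -0.236, 0, 0, 0, 0], [-0.1, -0.264, 0, 0, 0, 0]]]'

```text
clock: 1.43
tool_pos: [0.4344, 0.0145, 0.2312]
orientation: [-0.0, -0.021, 1.0, -0.0]
contact_force: [1.4, 1.1, 0.3]
grip_width: 0.0856
```

Request:
jog_arm --plan '[[[-0.011, -0.03, 0, 0, 0, 0], [-0.022, -0.06, 0, 0, 0, 0], [-0.033, -0.09, 0, 0, 0, 0], [-0.044, -0.12, 0, 0, 0, 0], [-0.055, -0.15, 0.01, 0, 0, 0], [-0.066, -0.177, 0.025, 0, 0, 0], [-0.073, -0.193, 0.045, 0, 0, 0], [-0.077, -0.201, 0.06, 0, 0, 0]]]'

```text
clock: 2.1
tool_pos: [0.5196, -0.1828, 0.1693]
orientation: [-0.001, -0.02, 1.0, 0.0]
contact_force: [0.8, 1.2, -1.0]
grip_width: 0.0853
```

```bash
python3 - <<'E'
from workcell import arm; from h import *
s=arm.observe(); print(s["clock"],s["tool_pos"],delta(s,[.521,-.1825,.046],182.4)); 
c=arm.capture("top"); print(arm.observe()["tool_pos"]); cv2.imwrite("pics/t1.png",cv2.resize(c["color"][140:260,230:410,::-1],None,fx=4,fy=4,interpolation=cv2.INTER_CUBIC))
E
```

```text
2.1 [ 0.51964338 -0.18276538  0.16931328] (array([ -1.5,   0.2, 123.3]), array([ 0.02, -0.08, -0.06]))
[ 0.51901696 -0.1825913   0.16648309]
```

View pics/t1.png

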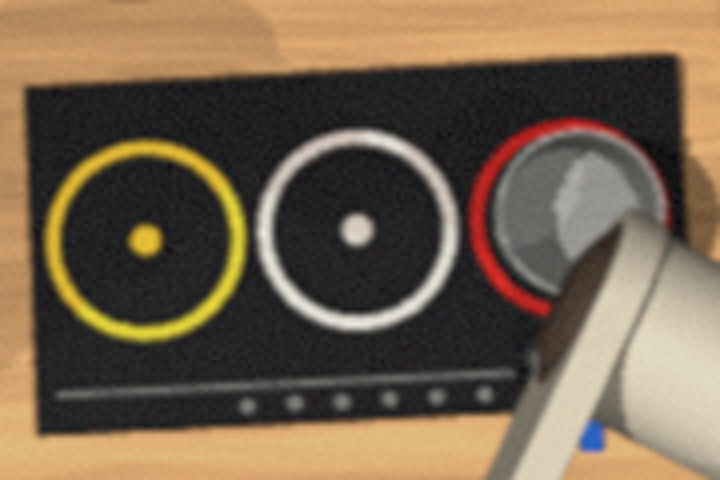

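The wrist is now over the handle: the arm covers (360-395, 195-260) and the blue tip is still visible at (378,249). Nothing has moved, so I descend.

Request:
jog_arm --plan '[[[-0.002, 0, 0.02, 0, 0, 0], [-0.002, 0, 0.04, 0, 0, 0], [-0.002, 0, 0.06, 0, 0, 0], [-0.002, 0, 0.08, 0, 0, 0], [-0.002, 0, 0.098, 0, 0, 0], [-0.002, 0, 0.11, 0, 0, 0], [-0.002, 0, 0.118, 0, 0, 0], [-0.002, 0, 0.12, 0, 0, 0]]]'

```text
clock: 2.82
tool_pos: [0.5211, -0.1802, 0.0505]
orientation: [-0.001, -0.021, 1.0, 0.0]
contact_force: [-0.4, -0.5, 0.2]
grip_width: 0.0851
```

```bash
python3 - <<'E'
from workcell import arm; from h import *
c=arm.capture("side");s=arm.observe(); print(s["tool_pos"],s["contact_force"]); cv2.imwrite("pics/s1.png",cv2.resize(c["color"][130:280,230:390,::-1],None,fx=4,fy=4,interpolation=cv2.INTER_CUBIC))
E
```

```text
[ 0.52131872 -0.18037238  0.05100194] [-0.00274663 -0.7330287  -0.14661537]
```

View pics/s1.png

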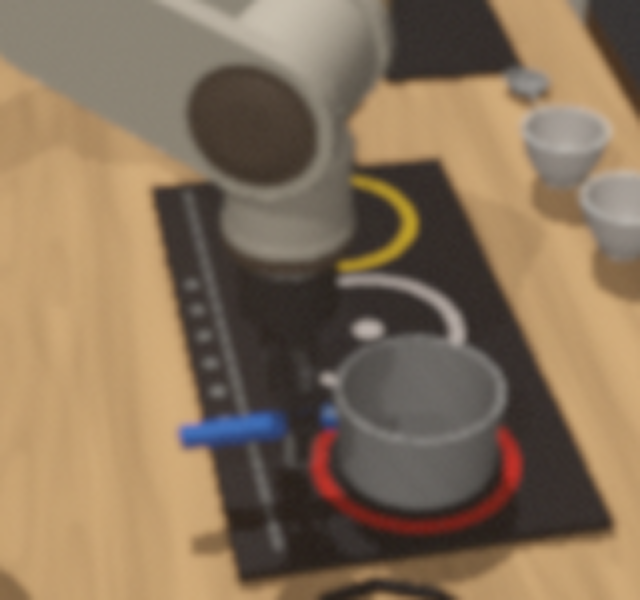

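The side view shows the fingers straddling the handle at crop pixel (300,410), clear of the rim. A small correction first, then the grip closes.

Request:
jog_arm --plan '[[[0, -0.001, 0.002, 0, 0, 0], [0, -0.002, 0.004, 0, 0, 0], [0, -0.002, 0.005, 0, 0, 0], [0, -0.002, 0.005, 0, 0, 0], [0, -0.002, 0.005, 0, 0, 0], [0, -0.002, 0.005, 0, 0, 0], [0, -0.002, 0.005, 0, 0, 0], [0, -0.002, 0.005, 0, 0, 0]]]'

```text
clock: 3.53
tool_pos: [0.5216, -0.1826, 0.0464]
orientation: [0.0, -0.021, 1.0, -0.0]
contact_force: [0.1, -1.0, -1.1]
grip_width: 0.085
```

Request:
jog_arm --plan '[[[0, 0, 0, 0, 0, 0], [0, 0, 0, 0, 0, 0], [0, 0, 0, 0, 0, 0], [0, 0, 0, 0, 0, 0], [0, 0, 0, 0, 0, 0], [0, 0, 0, 0, 0, 0], [0, 0, 0, 0, 0, 0], [0, 0, 0, 0, 0, 0]]]' --grip 1 --squeeze 35

```text
clock: 4.2
tool_pos: [0.5216, -0.1826, 0.0464]
orientation: [0.0, -0.021, 1.0, -0.0]
contact_force: [-1.4, 0.1, 1.5]
grip_width: 0.0195
```

Request:
jog_arm --plan '[[[0, 0, 0, 0, 0, 0], [0, 0, 0, 0, 0, 0], [0, 0, 0, 0, 0, 0], [0, 0, 0, 0, 0, 0], [0, 0, 0, 0, 0, 0], [0, 0, 0, 0, 0, 0], [0, 0, 0, 0, 0, 0], [0, 0, 0, 0, 0, 0]]]'

```text
clock: 4.87
tool_pos: [0.5215, -0.1826, 0.0464]
orientation: [-0.0, -0.021, 1.0, -0.0]
contact_force: [-1.6, 0.0, 4.5]
grip_width: 0.0195
```

```bash
python3 - <<'E'
from workcell import arm; from h import *
c=arm.capture("side");s=arm.observe(); print(s["tool_pos"],s["contact_force"],s["wrist_torque"],s["grip_width"],delta(s,s["tool_pos"],182.4)); cv2.imwrite("pics/s2.png",cv2.resize(c["color"][130:280,230:390,::-1],None,fx=4,fy=4,interpolation=cv2.INTER_CUBIC))
E
```

```text
[ 0.52155744 -0.18263515  0.04637646] [-2.06084464 -0.16550038  5.46242837] [ 0.06505612  0.29081667 -0.03846133] 0.019364822461434714 (array([0., 0., 0.]), array([-0.01, -0.  ,  0.04]))
```

View pics/s2.png

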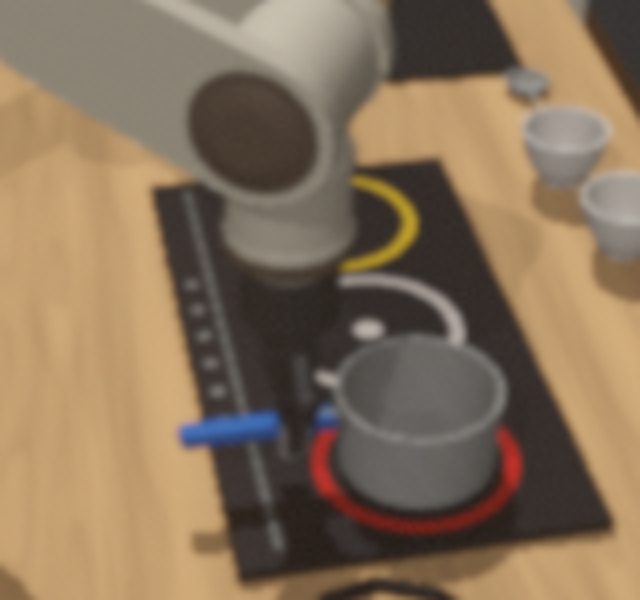

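The grip holds (opening 19.4 mm) and the pan still stands flat. Now I slide it in stages.

Request:
jog_arm --plan '[[[0, 0.003, 0, 0, 0, 0], [0, 0.008, 0, 0, 0, 0], [0, 0.015, 0, 0, 0, 0], [0, 0.022, 0, 0, 0, 0], [0, 0.029, 0, 0, 0, 0], [0, 0.036, 0, 0, 0, 0], [0, 0.043, 0, 0, 0, 0], [0, 0.05, 0, 0, 0, 0]]]'

```text
clock: 5.58
tool_pos: [0.5194, -0.1319, 0.0464]
orientation: [0.0, -0.021, 1.0, -0.0]
contact_force: [0.9, -5.0, 3.2]
grip_width: 0.0198
```

Request:
jog_arm --plan '[[[0, 0.007, 0, 0, 0, 0], [0, 0.014, 0, 0, 0, 0], [0, 0.021, 0, 0, 0, 0], [0, 0.028, 0, 0, 0, 0], [0, 0.035, 0, 0, 0, 0], [0, 0.042, 0, 0, 0, 0], [0, 0.049, 0, 0, 0, 0], [0, 0.056, 0, 0, 0, 0]]]'

```text
clock: 6.25
tool_pos: [0.517, -0.076, 0.0463]
orientation: [-0.0, -0.021, 1.0, -0.0]
contact_force: [1.0, -5.5, 2.9]
grip_width: 0.0196
```

Request:
jog_arm --plan '[[[0, 0.007, 0, 0, 0, 0], [0, 0.014, 0, 0, 0, 0], [0, 0.021, 0, 0, 0, 0], [0, 0.028, 0, 0, 0, 0], [0, 0.035, 0, 0, 0, 0], [0, 0.041, 0, 0, 0, 0], [0, 0.046, 0, 0, 0, 0], [0, 0.049, 0, 0, 0, 0]]]'

```text
clock: 6.92
tool_pos: [0.5149, -0.0271, 0.0463]
orientation: [-0.0, -0.021, 1.0, -0.0]
contact_force: [0.6, -5.3, 4.0]
grip_width: 0.0195
```

Request:
jog_arm --plan '[[[0, 0.004, 0, 0, 0, 0], [0, 0.008, 0, 0, 0, 0], [0, 0.012, 0, 0, 0, 0], [0, 0.015, 0, 0, 0, 0], [0, 0.017, 0, 0, 0, 0], [0, 0.018, 0, 0, 0, 0], [0, 0.018, 0, 0, 0, 0], [0, 0.018, 0, 0, 0, 0]]]'

```text
clock: 7.58
tool_pos: [0.5142, -0.0096, 0.0463]
orientation: [-0.0, -0.021, 1.0, 0.0]
contact_force: [1.2, -1.2, 4.1]
grip_width: 0.0193
```

```bash
python3 - <<'E'
from workcell import arm; from h import *
import pickle
d={n:arm.capture(n) for n in("top","side")}; pickle.dump(d,open("c3.pkl","wb"))
s=arm.observe(); print(s["tool_pos"],s["contact_force"],s["wrist_torque"],s["grip_width"],delta(s,s["tool_pos"],182.4))
cv2.imwrite("pics/s3.png",cv2.resize(d["side"]["color"][130:280,230:390,::-1],None,fx=4,fy=4,interpolation=cv2.INTER_CUBIC))
cv2.imwrite("pics/t3.png",cv2.resize(d["top"]["color"][140:260,230:410,::-1],None,fx=4,fy=4,interpolation=cv2.INTER_CUBIC))
E
```

```text
[ 0.51418497 -0.00959767  0.04628614] [ 0.80000956 -0.37192696  4.36706409] [-0.22398785 -0.21383327 -0.05804875] 0.019187877281754116 (array([0., 0., 0.]), array([ 0.02, -0.  ,  0.05]))
```

View pics/s3.png

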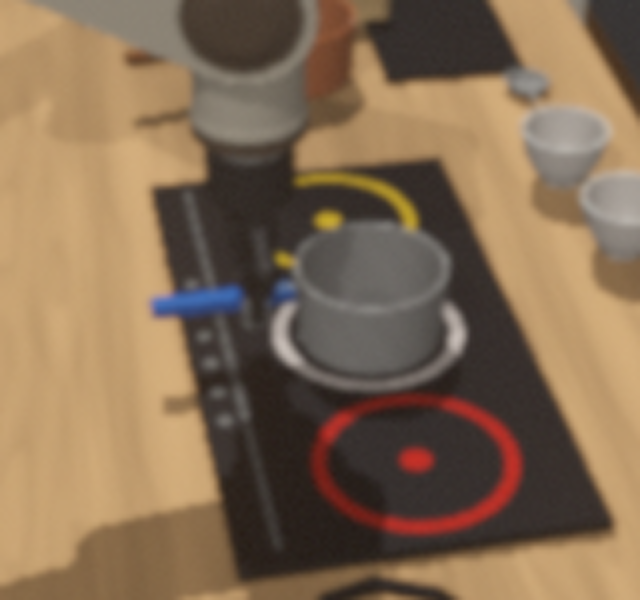

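View pics/t3.png

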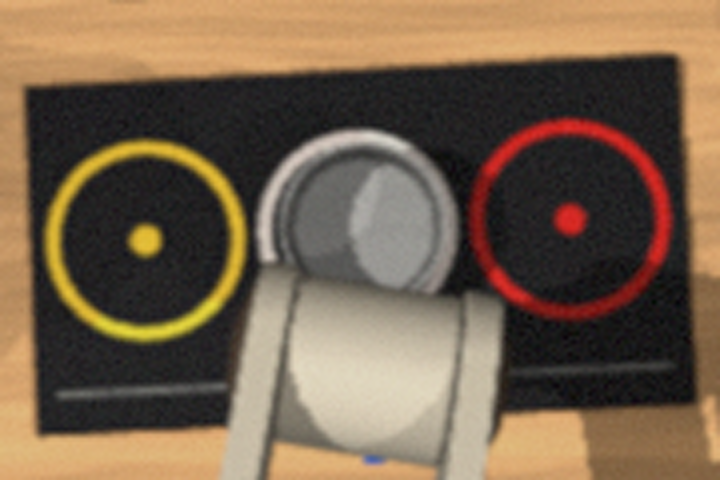

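The pan now stands inside the white ring, with its rim at about (359,225) in the top crop, and the red ring is empty. By dead reckoning about 5 mm of y is missing. I check the rim edges.

```bash
python3 - <<'E'
import pickle; from h import *
d0=pickle.load(open("c0.pkl","rb"));d=pickle.load(open("c3.pkl","rb"))
c=d["top"]; g=cv2.cvtColor(c["color"],cv2.COLOR_RGB2GRAY)
for r in (190,194,198): print(r,list(g[r,290:350]))
g0=cv2.cvtColor(d0["top"]["color"],cv2.COLOR_RGB2GRAY)
print(list(g0[192,345:405]))
def H(c):
    ctr,dr,a,b,N,w=handle(c); print("handle",ctr,"ang",np.degrees(np.arctan2(dr[1],dr[0])),ctr+a*dr,ctr+b*dr,N,w)
H(roi(d["side"],264,310,195,212))
img=np.hstack([cv2.resize(x["color"][165:215,y:y+60,::-1],None,fx=6,fy=6,interpolation=cv2.INTER_CUBIC) for x,y in((d0["top"],345),(c,290))]); cv2.imwrite("pics/z3.png",img)
E
```

```text
190 [np.uint8(54), np.uint8(32), np.uint8(29), np.uint8(31), np.uint8(60), np.uint8(122), np.uint8(178), np.uint8(194), np.uint8(160), np.uint8(99), np.uint8(91), np.uint8(109), np.uint8(93), np.uint8(74), np.uint8(77), np.uint8(94), np.uint8(104), np.uint8(103), np.uint8(103), np.uint8(105), np.uint8(103), np.uint8(104), np.uint8(104), np.uint8(99), np.uint8(103), np.uint8(108), np.uint8(104), np.uint8(110), np.uint8(135), np.uint8(164), np.uint8(166), np.uint8(162), np.uint8(163), np.uint8(161), np.uint8(150), np.uint8(145), np.uint8(147), np.uint8(150), np.uint8(150), np.uint8(147), np.uint8(148), np.uint8(147), np.uint8(147), np.uint8(149), np.uint8(151), np.uint8(146), np.uint8(137), np.uint8(120), np.uint8(104), np.uint8(126), np.uint8(144), np.uint8(141), np.uint8(118), np.uint8(82), np.uint8(31), np.uint8(19), np.uint8(19), np.uint8(29), np.uint8(49), np.uint8(57)]
194 [np.uint8(135), np.uint8(70), np.uint8(28), np.uint8(54), np.uint8(117), np.uint8(175), np.uint8(194), np.uint8(165), np.uint8(97), np.uint8(71), np.uint8(99), np.uint8(93), np.uint8(75), np.uint8(78), np.uint8
[... 1875 characters left out ...]
int8(102), np.uint8(109), np.uint8(128), np.uint8(157), np.uint8(163), np.uint8(162), np.uint8(157), np.uint8(151), np.uint8(145), np.uint8(149), np.uint8(146), np.uint8(144), np.uint8(146), np.uint8(146), np.uint8(146), np.uint8(146), np.uint8(143), np.uint8(145), np.uint8(148), np.uint8(145), np.uint8(147), np.uint8(143), np.uint8(146), np.uint8(129), np.uint8(105), np.uint8(99), np.uint8(96), np.uint8(101), np.uint8(118), np.uint8(121), np.uint8(92), np.uint8(50), np.uint8(22), np.uint8(23), np.uint8(29), np.uint8(53), np.uint8(83), np.uint8(93), np.uint8(96)]
handle [ 0.4669853  -0.01906755] ang 4.173640766646693 [ 0.42989064 -0.02177445] [ 0.50078807 -0.01660086] 94 0.028207359512850097
```

View pics/z3.png

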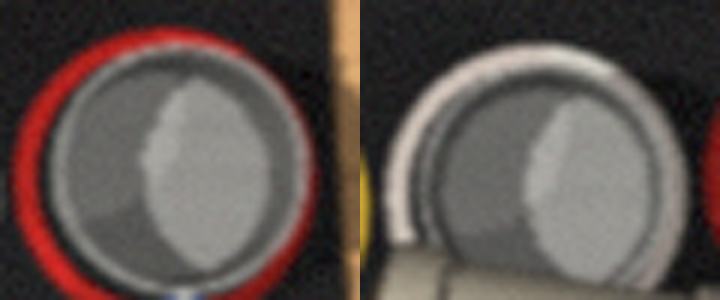

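The rim still sits about 5 mm too far right in the top view (-y), in agreement with the tool reading. I add the missing 5 mm.

Request:
jog_arm --plan '[[[0, 0.001, 0, 0, 0, 0], [0, 0.002, 0, 0, 0, 0], [0, 0.003, 0, 0, 0, 0], [0, 0.004, 0, 0, 0, 0], [0, 0.005, 0, 0, 0, 0], [0, 0.0055, 0, 0, 0, 0], [0, 0.0055, 0, 0, 0, 0], [0, 0.0055, 0, 0, 0, 0]]]'

```text
clock: 8.35
tool_pos: [0.514, -0.0044, 0.0463]
orientation: [-0.0, -0.021, 1.0, -0.0]
contact_force: [-0.3, -4.6, 3.5]
grip_width: 0.0195
```

Request:
jog_arm --plan '[[[0, 0, 0, 0, 0, 0], [0, 0, 0, 0, 0, 0], [0, 0, 0, 0, 0, 0], [0, 0, 0, 0, 0, 0], [0, 0, 0, 0, 0, 0], [0, 0, 0, 0, 0, 0], [0, 0, 0, 0, 0, 0], [0, 0, 0, 0, 0, 0]]]' --grip 0

```text
clock: 9.02
tool_pos: [0.5139, -0.0042, 0.0463]
orientation: [-0.0, -0.021, 1.0, -0.0]
contact_force: [0.8, 0.1, -0.3]
grip_width: 0.0857
```

```bash
python3 - <<'E'
from workcell import arm; from h import *
s=arm.observe(); print(s["clock"],s["tool_pos"],s["contact_force"],s["grip_width"])
c=arm.capture("side"); cv2.imwrite("pics/s4.png",cv2.resize(c["color"][130:280,230:390,::-1],None,fx=4,fy=4,interpolation=cv2.INTER_CUBIC))
E
```

```text
9.0167 [ 0.51394046 -0.00424062  0.04629001] [ 0.82083764  0.08565515 -0.2725196 ] 0.08565175271990776
```

View pics/s4.png

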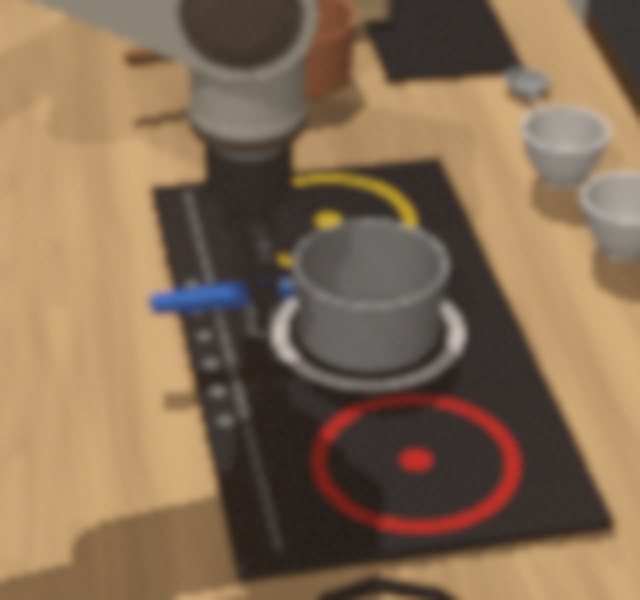

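The fingers are open on both sides of the handle and the pan is flat in the white ring. I raise the arm and draw it back to get a clear view.

Request:
jog_arm --plan '[[[0, 0, -0.01, 0, 0, 0], [0, 0, -0.03, 0, 0, 0], [0, 0, -0.05, 0, 0, 0], [0, 0, -0.075, 0, 0, 0], [0, 0, -0.1, 0, 0, 0], [0, 0, -0.12, 0, 0, 0], [0, 0, -0.14, 0, 0, 0], [0, 0, -0.15, 0, 0, 0]]]'

```text
clock: 9.73
tool_pos: [0.5145, -0.0043, 0.1995]
orientation: [0.002, -0.021, 1.0, -0.0]
contact_force: [0.2, 0.0, 0.6]
grip_width: 0.0855
```

Request:
jog_arm --plan '[[[0.025, 0, 0, 0, 0, 0], [0.05, 0, 0, 0, 0, 0], [0.075, 0, 0, 0, 0, 0], [0.1, 0, 0, 0, 0, 0], [0.125, 0, 0, 0, 0, 0], [0.15, 0, 0, 0, 0, 0], [0.175, 0, 0, 0, 0, 0], [0.19, 0, 0, 0, 0, 0]]]'

```text
clock: 10.4
tool_pos: [0.3221, -0.0122, 0.1962]
orientation: [-0.0, -0.021, 1.0, -0.0]
contact_force: [-0.3, -0.8, 0.5]
grip_width: 0.0854
```

```bash
python3 - <<'E'
from workcell import arm; from h import *
import pickle
d={n:arm.capture(n) for n in("top","side")}; pickle.dump(d,open("c5.pkl","wb"))
s=arm.observe(); print(s["clock"],s["tool_pos"],s["contact_force"])
cv2.imwrite("pics/s5.png",d["side"]["color"][...,::-1]); cv2.imwrite("pics/t5.png",d["top"]["color"][...,::-1])
a=cv2.resize(d["top"]["color"][160:235,285:355,::-1],None,fx=6,fy=6,interpolation=cv2.INTER_CUBIC)
b=cv2.resize(d["side"]["color"][165:240,260:330+30,::-1],None,fx=6,fy=6,interpolation=cv2.INTER_CUBIC)[:,:380]
cv2.imwrite("pics/z5.png",np.hstack([a,b])[:,:800])
E
```

```text
10.5 [ 0.32260867 -0.01230575  0.19663324] [0.97046329 0.21905957 1.10088286]
```

View pics/t5.png

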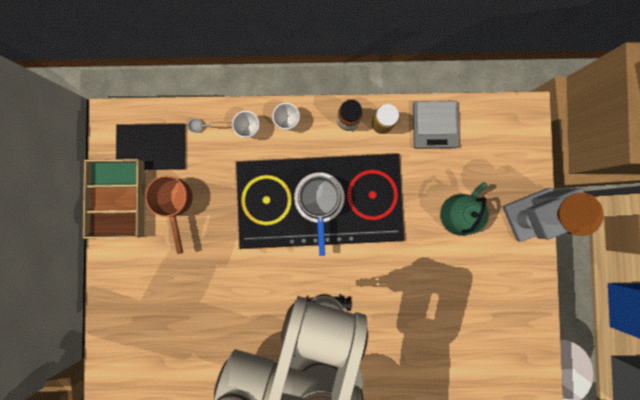

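View pics/z5.png

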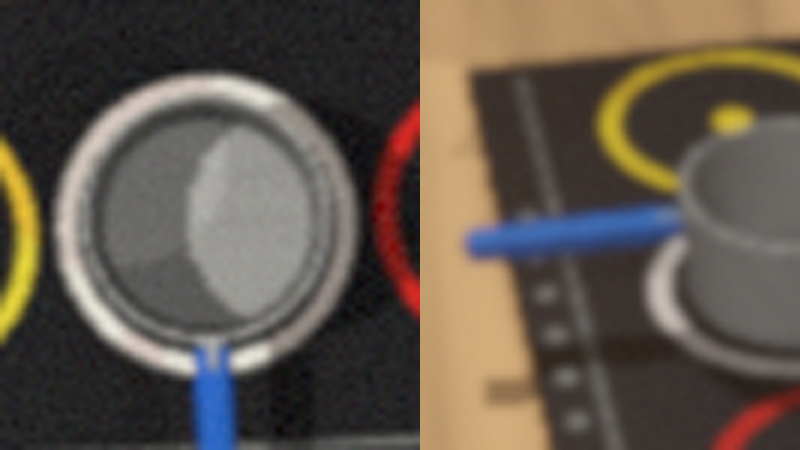

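View pics/s5.png

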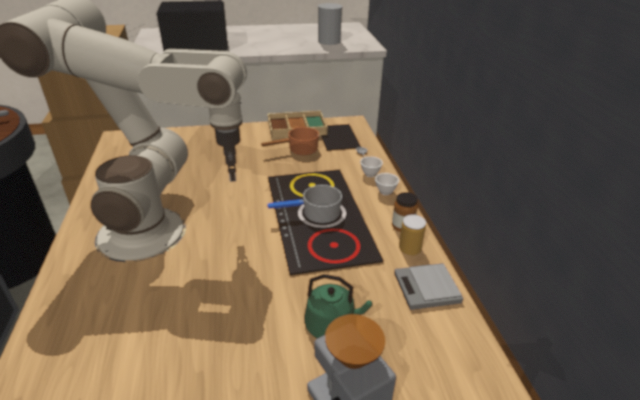

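The top view shows the pan inside the white ring at (319,197). The copper pan (168,195) and the kettle (465,213) are unmoved, and the arm is clear. Last measurement: the handle shift against the first picture, plus a rim fit.

```bash
python3 - <<'E'
import pickle; from h import *
from scipy.ndimage import map_coordinates
d0=pickle.load(open("c0.pkl","rb"));d=pickle.load(open("c5.pkl","rb"))
def H(c):
    ctr,dr,a,b,N,w=handle(c); tip=ctr+a*dr; print("handle ang",np.degrees(np.arctan2(dr[1],dr[0])),"tip",tip,"pan est",tip+.192*dr)
H(roi(d0["top"],360,395,210,260)); H(roi(d["top"],300,345,210,260))
H(roi(d0["side"],270,330,225,250)); H(roi(d["side"],262,308,195,212))
def proj(c,P):
    K=c["camera_matrix"]; q=(P-np.array(c["xyz"]))@rot(c["attitude"]); q=q@K.T; return q[:,:2]/q[:,2:]
def rimfit(c,c0):
    g=cv2.GaussianBlur(cv2.cvtColor(c["color"],cv2.COLOR_RGB2GRAY),(3,3),0).astype(float)
    cc=np.array(c0)
    for it in range(4):
        pts=[]
        for t in np.radians(np.arange(0,360,5)):
            if abs(np.cos(t)+1)<.1: continue
            r=np.arange(.0605,.0695,.0005); u=np.array([np.cos(t),np.sin(t)])
            P=np.c_[cc+r[:,None]*u,np.full(len(r),.087)]; p=proj(c,P); v=map_coordinates(g,[p[:,1],p[:,0]],order=1)
            i=v[1:-1].argmax()+1
            if v[i]>v[i-1] and v[i]>v[i+1]: pts.append(cc+r[i]*u)
        pts=np.array(pts); cc,rr=circ(pts)
    return cc,rr,len(pts)
print("rim0",rimfit(d0["top"],[.626,-.178])); 
for s in([.618,0],[.616,.002],[.62,-.002]): print("rim5",rimfit(d["top"],s))
hsv=cv2.cvtColor(d["top"]["color"],cv2.COLOR_RGB2HSV).astype(int); m=(hsv[...,1]<60)&(hsv[...,2]>150)
E
```

```text
handle ang 2.390894523219668 tip [ 0.43659213 -0.18594992] pan est [ 0.62842499 -0.17794028]
handle ang 2.177141750039175 tip [ 0.42923958 -0.0072486 ] pan est [6.21100985e-01 4.53211945e-05]
handle ang 2.3913849563036367 tip [ 0.43705753 -0.19290503] pan est [ 0.62889032 -0.18489375]
handle ang 2.678319166977647 tip [ 0.43045123 -0.01492662] pan est [ 0.62224149 -0.00595475]
rim0 (array([ 0.6266446 , -0.17846418]), np.float64(0.06379644808017203), 61)
rim5 (array([0.62148379, 0.0006985 ]), np.float64(0.06722886056841987), 32)
rim5 (array([0.62156911, 0.00087034]), np.float64(0.06708637596962289), 31)
rim5 (array([6.21826517e-01, 4.99775903e-04]), np.float64(0.06694655972834468), 31)
```

The y position agrees within 1 mm in the top view. In x the pan may be 1 to 5 mm too far. I check the base against the ring, both at glass level, in the side view.

```bash
python3 - <<'E'
import pickle; from h import *
d0=pickle.load(open("c0.pkl","rb"));d=pickle.load(open("c5.pkl","rb"))
c=d["side"]
cv2.imwrite("pics/z6.png",cv2.resize(c["color"][180:232,290:355,::-1],None,fx=11,fy=11,interpolation=cv2.INTER_CUBIC))
K=c["camera_matrix"]
def proj(P):
    q=(P-np.array(c["xyz"]))@rot(c["attitude"])@K.T; return q[:,:2]/q[:,2:]
print(proj(np.array([[.616,0,.012],[.621,0,.012],[.616,0,.087]])))
g=cv2.cvtColor(c["color"],cv2.COLOR_RGB2GRAY)
for r in range(196,230,2): print(r,*g[r,292:352])
# ring outer contour centre now (visible part) & before, in image side: red/yellow midpoint
E
```

```text
[[321.56989963 212.01801911]
 [322.95291479 211.88807912]
 [321.93949056 194.6330849 ]]
196 53 52 52 52 55 61 74 91 107 116 121 122 115 94 79 79 82 87 89 91 95 97 98 99 101 101 101 103 104 104 106 106 107 108 107 107 106 104 103 103 102 101 99 97 94 92 91 98 115 115 87 55 49 50 52 49 50 50 51 65
198 52 55 55 54 56 57 58 61 61 67 79 103 118 111 92 82 79 84 87 92 95 96 99 100 101 102 103 104 104 105 104 106 105 106 107 106 106 105 104 102 102 100 98 97 94 90 93 101 110 101 74 51 47 47 48 49 48 49 50 52
200 81 81 83 85 87 93 99 106 113 112 112 111 113 119 115 102 90 85 87 90 94 98 99 100 102 101 103 103 105 105 106 106 105 105 106 106 106 105 103 103 101 100 97 96 95 99 105 106 97 75 57 47 46 47 46 47 48 46 50 48
202 98 99 98 97 96 95 96 96 98 95 94 93 95 99 105 111 110 107 104 99 98 100 99 101 103 104 104 103 103 103 103 103 104 103 104 104 105 104 104 102 102 103 104 106 109 108 101 87 73 58 50 46 48 44 46 47 47 50 48 49
204 74 74 72 71 70 70 68 67 76 95 114 118 104 92 93 97 103 111 119 121 118 116 115 113 110 106 105 104 103 104 102 103 103 104 103 104 107 111 115 118 116 116 114 108
[... 1790 characters left out ...]
 56 57 63 68 70 75 80 81 82 83 81 78 75 73 69 66 61 57 54 56 65 76 90 103 112 114 105 87 65 48 40 41 47 49 49 49 49 49 48
224 39 40 39 36 40 40 40 42 42 41 43 47 52 63 78 90 101 106 109 109 108 101 93 89 83 78 75 70 67 66 66 65 66 67 70 79 85 91 96 104 110 111 110 108 101 88 72 55 45 37 38 38 42 46 50 48 49 49 50 48
226 49 51 48 50 49 49 51 53 52 51 52 52 52 52 49 47 46 50 58 70 80 89 98 103 107 107 105 106 105 104 105 105 105 105 104 107 109 105 97 89 84 72 61 51 44 40 37 36 36 36 37 41 47 48 49 50 49 49 50 51
228 55 55 54 54 53 51 53 53 53 53 51 52 52 50 51 49 45 42 40 38 35 37 41 43 45 48 47 49 53 55 57 58 59 57 55 51 52 51 50 50 49 49 48 44 45 46 44 45 46 48 49 53 51 50 49 47 50 49 49 50
```

View pics/z6.png

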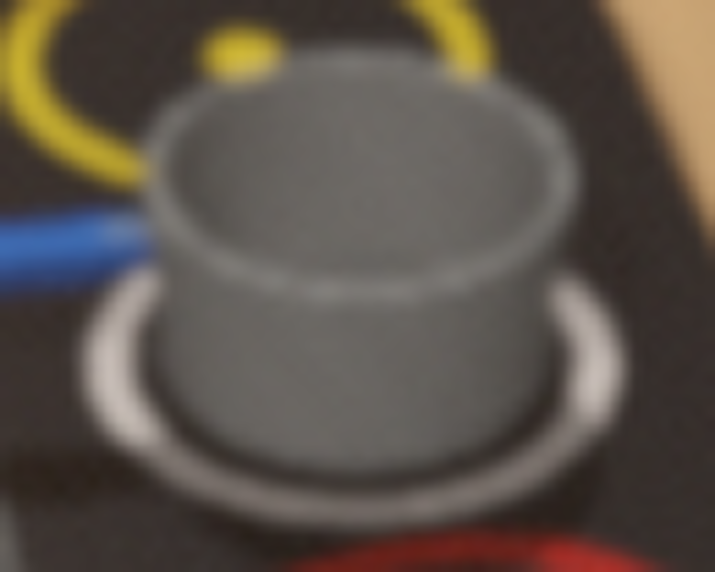

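At glass level in the side view, the base's mid-column is 321.6 (rows 216-220) and the ring's is 321.6-321.8. So x is centred within about 1 mm, and the earlier x offset was a height-plane artefact. I check y at the front edge in the same way, and compare the bystanders.

```bash
python3 - <<'E'
import pickle; from h import *
d0=pickle.load(open("c0.pkl","rb"));d=pickle.load(open("c5.pkl","rb"))
c=d["side"]; g=cv2.cvtColor(c["color"],cv2.COLOR_RGB2GRAY).astype(float)
print(g[214:232,318:325].mean(1).round(0))
for r in(222,222.5,223,227,227.5,228): print(r,ray(c,[[321.6,r]],.012)[0])
for n in d:
    df=np.abs(d[n]["color"].astype(int)-d0[n]["color"]).max(2)
    for nm,b in {"top":dict(copper=(140,195,170,260),kettle=(435,492,180,240)),"side":dict(copper=(285,322,128,156),kettle=(302,374,275,320))}[n].items():
        x=df[b[2]:b[3],b[0]:b[1]]; print(n,nm,"mean",x.mean(),"frac>60",(x>60).mean())
E
```

```text
[102. 103. 102. 102. 102. 101. 100.  95.  80.  61.  68.  95. 105.  85.
  54.  42.  47.  53.]
222 [ 0.60587266 -0.05680767  0.012     ]
222.5 [ 0.60537563 -0.0595661   0.012     ]
223 [ 0.60488002 -0.06231657  0.012     ]
227 [ 0.60096614 -0.08403755  0.012     ]
227.5 [ 0.60048319 -0.08671784  0.012     ]
228 [ 0.6000016  -0.08939049  0.012     ]
top copper mean 9.498181818181818 frac>60 0.0
top kettle mean 4.9149122807017545 frac>60 0.0
side copper mean 6.282818532818533 frac>60 0.0
side kettle mean 3.813888888888889 frac>60 0.0
```

```bash
python3 -c "
from workcell import arm
print(arm.hand_in())"
```

```text
the job is handed in; nothing more can be done
None
```

I gripped the blue handle at a 35 N squeeze and slid the steel pan about 178 mm along the glass from the red ring to the white ring. Then I let go, drew the arm clear and handed the job in at about 10.5 s. The tool's height stayed within 0.2 mm during the slide, and the forces I read stayed around 5–6 N.

**Flatness:** the last side picture shows the pan standing flat inside the white ring.

**Centring in x:** with base and ring compared at glass level in the side view, the pan is centred to about 1 mm. The handle and rim estimates disagreed, putting it 2–6 mm too far in x. I put that down to comparing points at different heights and trusted the glass-level check.

**Centring in y:** the top view puts it within 1 mm. A coarser check of the base's front edge in the side view suggested up to 3 mm. I did not correct either difference.

**Copper pan and kettle:** neither shows any change between the first and last pictures in either view.

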